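# Seat the glazing beads of a framed board with a sprung bead tool

### The arm

A 7-joint arm with a two-finger parallel gripper is mounted at the origin on the work surface. World frame = base frame: x ahead of the robot, y to its left, z up, the work surface at z = 0. Lengths are in m, angles in rad, forces in N, time in s.
With the tool pointing down it reaches from about 0.4 to 0.875 m from the base axis. Payload 6.5 kg.
Tool frame: the origin (TCP) lies at the very end of the fingers, on their centre line; the grasp point (between the pads) lies 19 mm behind it (bot.grip_depth is the distance from the TCP to the grasp point, in m); z points along the fingers, y is the direction in which the jaws open and shut (so a half turn about z gives the same grasp; the last joint's range is limited). The gripper opens to 85 mm and grips with 20 to 120 N. Pads are 22 mm wide; open, the fingers measure 114 mm over their backs; the gripper's body (76 mm by 85 mm) begins 54 mm behind the grasp point. The pads swing forward as they close: fully open they stand 13 mm farther back than shut.
Start: joints at [1.237, 0.536, -0.004, 1.538, 0.003, 1.067, -0.071], TCP at [0.172, -0.627, 0.231] pointing down, gripper open.
Joint ranges: [-2.7, 2.7], [-0.37, 2.16], [-1.27, 1.26], [0.24, 2.4], [-1.31, 4.45], [0.19, 1.91], [-2.76, 2.76]. Speed limits (rad/s): [2.39, 2.39, 3.14, 3.14, 3.14, 3.14, 3.14].

### API

Orientations are given as a unit quaternion [x, y, z, w].
In Python, from station import bot, eyes, ticket gives the robot as it stands. The module is installed in compiled form; this text tells all that it offers.
- The arm moves only by the shell command python3 -m inch 'ROWS' [FORCE]. ROWS is JSON, a list of rows, each a list of 5 numbers: the shift along the tool's x, y, z in m, then the turn about the tool's z in degrees, then the closure, from 0 (fully open) to 1 (shut). A call has exactly 8 rows; each row is the pose to reach, as a shift and turn from the pose commanded when the call began, along the tool's axes at that moment; what a row does not reach only later rows make up. A row lasts 1/8 s, in which the tool goes at most 62.5 mm and 10.7 degrees, less where a joint would pass 70% of its speed; a pose out of reach is approached as far as the arm can. A call with a gripper value outside its range is refused whole. The fingers move at their own pace and stop on an object; FORCE is the grip in N (left out, the last holds). Time passes only in rows, so rows that repeat a pose let the fingers close, or fill a call up. It gives the time, the measured TCP pose, the force and the opening at its end, in the units of the state.
- bot.get_state(): the state, without advancing time (a new reading comes with each control period).
- eyes.grab_frame(name): name is "scene" or "side" or "wrist"; returns a dict with "img" (420x560x3 uint8, red, green, blue), "z_map" (420x560 float32, m along the optical axis (not along the pixel's ray), 0 where there is no reading), "fx", "fy", "cx", "cy" (pixels), "origin" and "orientation" of the camera in the world. Camera axes: x right, y down, z forward; pixel columns grow to the right and rows downward; lengths in m; the calibration is good to about 2 mm. A picture is of the moment at which its call begins.
- ticket.finish_job(): hands the job in, once; it reports no verdict.
The state is a dict: "t": time; "joint_pos": joint angles; "qd": joint speeds; "effort": joint torques, N m; "tool_pos": TCP position; "tool_rot": TCP orientation; "contact_force": force on the tool from outside, world axes, zero at the start; "ft_torque": the same for the moment, N m; "width": finger opening in m.
Only numpy, scipy, OpenCV 4.12 (cv2) and the standard library are available. Lean on these libraries where they do the work, as an engineer would, in place of code of your own. Each camera call takes 0.05 s, during which the arm holds its last target. There are 200 camera calls.

### The job

The small glass board lying on the bench has seven loose bead pieces standing proud along one side of its frame. Draw the bead tool out of its steel sleeve by its tail, let it go standing on its foot clear of the sleeve, then take it by its upright handle and, starting at the end of the seam nearest the robot, run its sprung foot along the whole row in one sweep without lifting, with steady gentle pressure, until every piece is flush with the frame. Then stand the tool upright in the middle of the rubber mat and leave it there; keep the gripper itself off the board and leave the cone and the flask alone.

Things in the scene. Friction and masses are not known exactly. Their poses are not given: they have to be found in the camera images.
- board: Dark glass board in a dark steel frame, flat and fixed on the bench; 280 mm (x) by 200 mm (y), frame top 25 mm above the bench. Origin: centre of its underside, z up. The seam runs along its x axis, at y = -85 mm, in a rail 30 mm wide on the side towards the mat; x points away from the robot, within 0.2 rad. The frame corners beyond the bead row, 35 mm at each end, are level.
- seam_start (a point): Centre of the first bead piece (nearest the robot), at the height of the frame's top. Seven grey plastic pieces, each 28 mm long and 13 mm wide, lie in the seam at 30 mm spacing from here to seam_end, and stand 3 to 5 mm proud at the start. About 4 N moves one down; friction keeps it where it is pushed.
- seam_end (a point): Centre of the last bead piece (farthest from the robot), at the height of the frame's top face.
- bead0 (a joint): How far bead piece 0 (the first, nearest the robot) is pushed down: 0 = stands 5 mm proud, 0.005 m = flush with the frame (its stop).
- bead1 (a joint): How far bead piece 1 (counted from the robot, first is 0) is pushed down: 0 = stands 5 mm proud, 0.005 m = flush with the frame (its stop).
- bead2 (a joint): How far bead piece 2 (counted from the robot, first is 0) is pushed down: 0 = stands 5 mm proud, 0.005 m = flush with the frame (its stop).
- bead3 (a joint): How far bead piece 3 (counted from the robot, first is 0) is pushed down: 0 = stands 5 mm proud, 0.005 m = flush with the frame (its stop).
- bead4 (a joint): How far bead piece 4 (counted from the robot, first is 0) is pushed down: 0 = stands 5 mm proud, 0.005 m = flush with the frame (its stop).
- bead5 (a joint): How far bead piece 5 (counted from the robot, first is 0) is pushed down: 0 = stands 5 mm proud, 0.005 m = flush with the frame (its stop).
- bead6 (a joint): How far bead piece 6 (the last, farthest away) is pushed down: 0 = stands 5 mm proud, 0.005 m = flush with the frame (its stop).
- tool: Bead tool, 170 mm long, 74 mm high, about 0.3 kg. Origin: under the middle of its foot, level with the sole when the foot is not pressed in; x to its nose, z up. Aluminium housing 70 x 40 mm, 22 to 36 mm above the sole, with a white foot below, a wooden handle on top and a tail behind, to x = -135 mm. It stands by itself on its foot. At first it is in the sleeve, only the tail sticking out.
- handle (a point): Middle of the tool's upright wooden handle, 58 mm above the sole (foot not pressed in), straight above the middle of the foot. The handle is 50 mm long (tool's x), 16 mm thick (y) and reaches from 36 mm (top of the housing: keep fingertips above it) to 74 mm above the sole. Grip it across its thickness.
- tail (a point): Grip point on the flat aluminium tail, 20 mm from its free end (x = -115 mm of the tool), at half its thickness, 29 mm above the sole. The tail is 14 mm wide (y), 10 mm thick (z), and 100 mm long.
- sole (a point): Middle of the underside of the tool's white plastic foot: 70 mm long, 30 mm wide, flat over the middle 44 mm, both ends turned up like a ski, so it can be run along the seam nose first or tail first.
- foot (a joint): How far the sprung foot is pressed up into the tool: 0 = free, 0.008 m = fully in. It takes 7 N to start and 14 N at the end; about 5 mm (11 to 12 N), measured over the flush frame, seats the pieces as the foot runs over them.
- sleeve: Dark sheet-steel sleeve fixed on the bench, without floor: 93 mm long (x), 60 mm wide inside, 94 mm over its flanges, 88 mm high. Origin: centre, at bench height. Closed at +x; its mouth is at x = -45 mm and the tool is drawn out along -x (roughly to the robot's left, +y). At the start the foot's middle is within 5 mm of the origin, the nose to +x.
- mat: Black rubber mat, 130 x 130 x 4 mm, fixed on the bench; origin: centre of its underside.
- cone: Turned wooden cone like a small tree, 72 mm wide, 170 mm high, loose; origin: centre of its underside. To be left alone.
- flask: Steel flask, 64 mm wide, 125 mm high, loose; origin: centre of its underside. To be left alone.

How it is judged:
By the outcome, as a careful person would: the job done as asked, in the order asked, and still so for the second after the job is handed in, with the robot touching nothing.
It also fails if it takes over 58 s, if anything falls off the work surface, if the arm or the gripper's body presses on something with over 40 N, if the wrist force passes 120 N, or if a joint passes its speed limit or range.

## Working session

There is one attempt and no reset: what is moved stays moved. The work goes in short steps, Python scripts to look and compute and a shell command to move; the robot and the scene stay as the last step left them, time stands still between calls to the robot, and variables do not carry over. Pictures are saved under pics/ and viewed, about 8 in all and at most 12, crops included, and the job is handed in when it is done.

```bash
mkdir -p pics && cat > h.py <<'E'
import numpy as np, cv2
from scipy.spatial.transform import Rotation as R
from station import bot, eyes, ticket
def grab(n):
    f=eyes.grab_frame(n); f['R']=R.from_quat(f['orientation']).as_matrix(); return f
def pts(f):
    v,u=np.mgrid[0:420,0:560]; z=f['z_map']
    p=np.stack([(u-f['cx'])/f['fx']*z,(v-f['cy'])/f['fy']*z,z],-1)
    return p@f['R'].T+np.array(f['origin'])
def ray(f,u,v,h):
    d=f['R']@np.array([(u-f['cx'])/f['fx'],(v-f['cy'])/f['fy'],1]); o=np.array(f['origin'])
    return o+d*(h-o[2])/d[2]
def save(f,n,crop=None,s=1):
    im=f['img'][...,::-1]
    if crop: im=im[crop[1]:crop[3],crop[0]:crop[2]]
    cv2.imwrite('pics/'+n+'.png',cv2.resize(np.ascontiguousarray(im),None,fx=s,fy=s,interpolation=cv2.INTER_CUBIC))
E
python3 - <<'E'
from h import *
import pickle
s=bot.get_state(); print({k:np.round(v,4) for k,v in s.items()}, bot.grip_depth)
F={n:grab(n) for n in('scene','side','wrist')}
pickle.dump(F,open('F0.pkl','wb'))
for n,f in F.items(): save(f,n+'0'); print(n,np.round(f['origin'],3),np.round(f['R'][:,2],2),f['fx'],f['cx'],f['cy'])
E
```

```text
{'t': np.float64(0.0), 'joint_pos': array([ 1.2368,  0.5372, -0.0045,  1.5389,  0.0026,  1.0673, -0.0712]), 'qd': array([-0.0005,  0.0002, -0.0002, -0.0002, -0.0011, -0.0006,  0.0001]), 'effort': array([-1.00000e-04, -5.83394e+01,  1.04860e+00, -2.59111e+01,
        1.24000e-02,  9.30000e-03,  0.00000e+00]), 'tool_pos': array([ 0.1718, -0.6262,  0.2304]), 'tool_rot': array([ 9.910e-01,  1.335e-01, -2.000e-04, -8.000e-04]), 'contact_force': array([ 0.3392, -0.7179, -0.0183]), 'ft_torque': array([ 0.054 , -0.0299, -0.0287]), 'width': np.float64(0.0855)} 0.0187
scene [0.95  0.503 0.695] [-0.46 -0.54 -0.7 ] 393.93548006349005 280.1355271783 217.25364939962358
side [0.056 0.602 0.986] [ 0.41 -0.48 -0.78] 410.6606692286441 281.73605470894137 208.69126195844504
wrist [ 0.25  -0.604  0.373] [-0.31 -0.08 -0.95] 303.2375620714678 272.6579836012449 210.3465765967349
```

View pics/scene0.png

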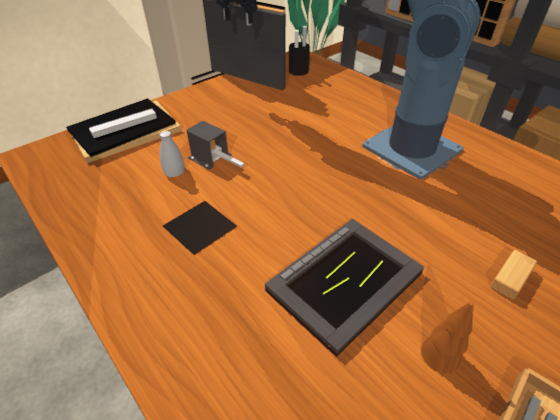

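View pics/side0.png

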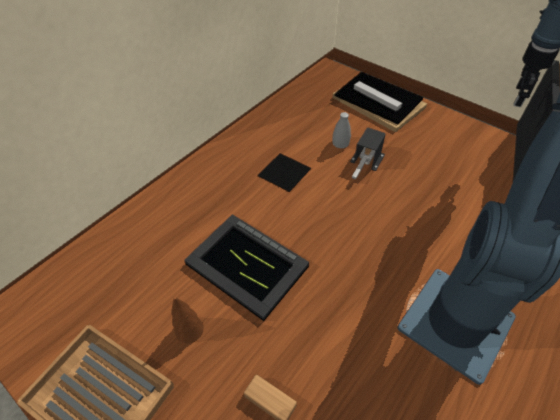

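Scene view: the sleeve is at (208,145) with its tail ending at (240,163). The flask is beside it at (171,155), the mat at (200,227), the board at (345,283) with beads from about (345,230) to (285,275), and the cone at (450,340). The side view agrees.

```bash
python3 - <<'E'
from h import *
import pickle
F=pickle.load(open('F0.pkl','rb'))
def blob(f,m,seed):
    n,l=cv2.connectedComponents(m.astype(np.uint8)); 
    return l==l[seed[1],seed[0]]
seeds={'scene':dict(mat=(200,227),board=(292,318),sl=(205,130),tail=(232,161),fl=(171,160),cone=(450,340)),
 'side':dict(mat=(285,172),board=(200,270),sl=(372,140),tail=(360,168),fl=(342,137),cone=(188,322))}
rects={}
for n in('scene','side'):
    f=F[n]; P=pts(f); im=f['img'].astype(int); mx=im.max(-1); mn=im.min(-1); S=seeds[n]
    for k in S: print(n,k,im[S[k][1],S[k][0]],np.round(P[S[k][1],S[k][0]],3))
    z=P[...,2]
    grey=(mx-mn<30)
    def rect(m,name):
        q=P[m][:,:2]; r=cv2.minAreaRect((q*1000).astype(np.float32)); print(n,name,m.sum(),'ctr',np.round(r[0],1),'size',np.round(r[1],1),'ang',round(r[2],2),'zmed',round(float(np.median(P[m][:,2])),4))
    sx,sy=S['mat']; rect(blob(f,(mx<50)&(abs(z-.004)<.01),(sx,sy)),'mat')
    sx,sy=S['board']; near=np.hypot(*(P[...,:2]-P[sy,sx,:2]).transpose(2,0,1))<.4
    rect(blob(f,(z>.017)&(z<.04)&grey&near,S['board']),'board')
    c=P[S['sl'][1],S['sl'][0],:2]; near=np.hypot(P[...,0]-c[0],P[...,1]-c[1])<.12
    rect((z>.078)&(z<.096)&near&(mx<90),'sleeve top')
    c=P[S['tail'][1],S['tail'][0],:2]; near=np.hypot(P[...,0]-c[0],P[...,1]-c[1])<.09
    m=(z>.026)&(z<.042)&near&(mx>110)&grey; rect(m,'tail')
    for k in('fl','cone'):
        c=P[S[k][1],S[k][0],:2]; m=(z>.02)&(np.hypot(P[...,0]-c[0],P[...,1]-c[1])<.07); rect(m,k)
        t=P[m]; t=t[t[:,2]>t[:,2].max()-.012]; print('   top',np.round(t.mean(0),3))
for n,c in(('scene',(140,100,300,260)),('side',(270,90,430,210))): 
    save(F[n],n+'crop',c,4 if n=='side' else 3.7)
a=cv2.imread('pics/scenecrop.png');b=cv2.imread('pics/sidecrop.png')
a=cv2.resize(a,(400,400));b=cv2.resize(b,(400,300));b=cv2.copyMakeBorder(b,0,100,0,0,0);cv2.imwrite('pics/both.png',np.hstack([a,b]))
E
```

```text
scene mat [47 38 33] [ 0.67  -0.132  0.004]
scene board [214 123  53] [0.666 0.2   0.   ]
scene sl [99 93 88] [ 0.489 -0.37   0.088]
scene tail [175 164 156] [ 0.475 -0.268  0.03 ]
scene fl [154 148 144] [ 0.616 -0.349  0.057]
scene cone [127  70  31] [0.53  0.44  0.088]
scene mat 1236 ctr [ 670.1 -137.9] size [123.5 129.3] ang 4.12 zmed 0.0035
scene board 230085 ctr [-296.4 -643.5] size [3360.6 2534.8] ang 0.14 zmed -0.0006
scene sleeve top 93 ctr [ 507.  -348.8] size [ 56.3 108.6] ang 44.89 zmed 0.0851
scene tail 190 ctr [ 485.3 -293.1] size [ 45.9 120.2] ang 3.44 zmed 0.0324
scene fl 700 ctr [ 605.7 -365.7] size [59.2 46.9] ang 1.33 zmed 0.0676
   top [ 0.606 -0.371  0.121]
scene cone 1940 ctr [521.4 437.3] size [40.3 63.4] ang 8.37 zmed 0.0829
   top [0.51  0.436 0.165]
side mat [23 23 23] [ 0.664 -0.135  0.006]
side board [57 57 55] [0.598 0.309 0.027]
side sl [62 62 61] [ 0.482 -0.359  0.091]
side tail [112 111 105] [ 0.468 -0.279  0.034]
side fl [89 89 86] [ 0.588 -0.35   0.052]
side cone [76 46 28] [0.486 0.44  0.083]
side mat 1034 ctr [ 668.  -136.1] size [128.6 130.6] ang 4.55 zmed 0.0063
side board 3771 ctr [521.7 209.5] size [280.8 201.5] ang 2.35 zmed 0.0265
side sleeve top 401 ctr [ 520.1 -359.8] size [130.9  95. ] ang 13.07 zmed 0.0896
side tail 98 ctr [ 473.7 -289.7] size [ 23.6 113.3] ang 4.3 zmed 0.0359
side fl 455 ctr [ 576.8 -364.5] size [114.5  51.5] ang 5.85 zmed 0.069
   top [ 0.604 -0.371  0.125]
side cone 877 ctr [497.6 439.9] size [63.8 42.5] ang 75.92 zmed 0.0843
   top [0.506 0.438 0.168]
```

View pics/both.png

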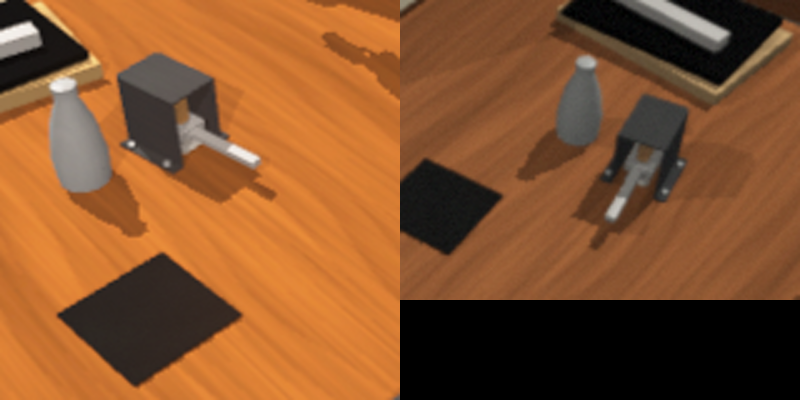

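Crops: the sleeve mouth opens towards +y. The flask stands about 90 mm to the +x side of it, and the tail tip has a bright end. Next I refine the tail line, sleeve top, board and mat.

```bash
cat >> h.py <<'E'
def comp(m,seed):
    n,l=cv2.connectedComponents(m.astype(np.uint8)); return l==l[seed[1],seed[0]]
def mm(f,m,h,name):
    # outline -> rays on plane h -> min rect
    c=max(cv2.findContours(m.astype(np.uint8),cv2.RETR_EXTERNAL,cv2.CHAIN_APPROX_NONE)[0],key=cv2.contourArea)[:,0]
    q=np.array([ray(f,u,v,h)[:2] for u,v in c])*1000
    r=cv2.minAreaRect(q.astype(np.float32)); print(name,len(c),np.round(r[0],1),np.round(r[1],1),round(r[2],2)); return q
E
python3 - <<'E'
from h import *
import pickle
F=pickle.load(open('F0.pkl','rb'))
for n,c in(('scene',dict(board=(395,287),sl=(205,130),mat=(200,227),tail=(232,161))),('side',dict(board=(200,270),sl=(372,140),mat=(285,172),tail=(360,168)))):
    f=F[n];P=pts(f);z=P[...,2];x=P[...,0];y=P[...,1]
    im=f['img'].astype(int);grey=im.max(-1)-im.min(-1)<40
    mm(f,(im.max(-1)<60)&(x>.58)&(x<.76)&(y>-.22)&(y<-.05)&(z<.015),.004,n+' mat')
    b=(z>.015)&(z<.04)&(x>.3)&(x<.75)&(y>.05)&(y<.35)
    mm(f,b,.025,n+' board')
    # depth fit of board top
    q=P[b&(z>.02)]; r=cv2.minAreaRect((q[:,:2]*1000).astype(np.float32)); print('  depth',np.round(r[0],1),np.round(r[1],1),round(r[2],2),np.median(q[:,2]))
    s=(z>.08)&(z<.098)&(x>.42)&(x<.565)&(y>-.42)&(y<-.28)
    mm(f,s,.088,n+' sleeve')
    t=(z>.02)&(z<.05)&(x>.42)&(x<.53)&(y>-.31)&(y<-.2)&(im.max(-1)>(100 if n=='scene' else 75))&grey
    q=mm(f,t,.034,n+' tail')
    vx,vy,x0,y0=cv2.fitLine(P[t][:,:2].astype(np.float32)*1000,cv2.DIST_HUBER,0,1,.1).ravel(); print('  line',vx,vy,x0,y0,'tip y',P[t][:,1].max(),'z',np.median(P[t][:,2]))
    q=P[(z>.02)&(x>.54)&(x<.68)&(y>-.43)&(y<-.29)&~s]; print(' flask',q.min(0),q.max(0))
E
```

```text
scene mat 144 [ 669.7 -137.5] [125.7 125.7] 4.35
scene board 347 [524.1 209.5] [283.8 203. ] 2.19
  depth [520.4 207.5] [283.3 201.3] 2.2 0.024430420971146005
scene sleeve 84 [ 491.8 -361.6] [ 74.  102.6] 11.06
scene tail 47 [ 473.  -269.7] [17.3 80.5] 11.57
  line 0.178607 -0.9839205 473.00433 -271.10806 tip y -0.2339188526946412 z 0.032008977022806695
 flask [ 0.57605692 -0.38912726  0.02014162] [ 0.6353809  -0.34209438  0.12573197]
side mat 105 [ 667.9 -136.1] [126.3 129. ] 4.51
side board 264 [521.2 210. ] [284.5 205.1] 2.43
  depth [522.8 208.2] [283.  204.1] 2.35 0.027102567333930516
side sleeve 73 [ 489.4 -365.2] [ 68.2 101.6] 10.25
side tail 39 [ 470.6 -270.5] [15.1 86.7] 11.44
  line 0.18079032 -0.98352164 468.93076 -267.4681 tip y -0.23111308789785312 z 0.035591469732640824
 flask [ 0.57420501 -0.38875971  0.0200839 ] [ 0.63385366 -0.3366489   0.13099959]
```

```bash
cat >> h.py <<'E'
def st():
    s=bot.get_state(); M=R.from_quat(s['tool_rot']).as_matrix(); psi=np.degrees(np.arctan2(M[1,0],M[0,0]))
    print('t %.2f'%s['t'],'tcp',np.round(s['tool_pos'],4),'psi %.2f'%psi,'tilt %.2f'%np.degrees(np.arccos(-M[2,2])),'F',np.round(s['contact_force'],1),'w %.4f'%s['width'],'q',np.round(s['joint_pos'],2)); return s,M,psi
def goal(x,y,z,psi=None):
    s,M,p=st(); d=M.T@(np.array([x,y,z])-s['tool_pos'])
    print(' shift mm',np.round(d*1000,1),'turn',None if psi is None else round((p-psi+180)%360-180,1))
BC=np.array([.522,.209]); BY=np.radians(2.3)
def board(x,y): c,s=np.cos(BY),np.sin(BY); return BC+np.array([c*x-s*y,s*x+c*y])
E
python3 -c "
from h import *
goal(.468,-.252,.14,100.8)"
```

```text
t 0.15 tcp [ 0.1718 -0.6264  0.2306] psi 15.35 tilt 0.08 F [ 0.6 -0.5 -0.6] w 0.0856 q [ 1.24  0.54 -0.    1.54  0.    1.07 -0.07]
 shift mm [ 384.7 -282.5   90.9] turn -85.5
```

```bash
python3 -m inch '[[0.045,-0.034,0,-10.6,0],[0.092,-0.068,0,-21.2,0],[0.14,-0.103,0,-31.8,0],[0.188,-0.138,0,-42.4,0],[0.236,-0.173,0,-53,0],[0.284,-0.208,0,-63.6,0],[0.332,-0.244,0.03,-74.2,0],[0.385,-0.2825,0.06,-85.5,0]]' 60
python3 -c "
from h import *
goal(.468,-.252,.012,100.8)"
```

```text
t: 1.15
tool_pos: [0.4614, -0.2613, 0.1768]
tool_rot: [0.639, 0.769, -0.0, 0.0]
contact_force: [1.0, -1.0, -0.5]
width: 0.0854
t 1.15 tcp [ 0.4614 -0.2613  0.1768] psi 100.61 tilt 0.06 F [ 1.  -1.  -0.5] w 0.0854 q [ 0.79  0.44 -0.45  1.88  0.25  0.87  0.4 ]
 shift mm [  8.1   8.1 164.8] turn -0.2
```

```bash
python3 -m inch '[[0,0,0.04,0,0],[0,0,0.085,0,0],[0,0,0.12,0,0],[0,0,0.145,0,0],[0,0,0.158,0,0],[0,0,0.158,0,0],[0,0,0.158,0,0],[0,0,0.158,0,0]]'
python3 -c "
from h import *
goal(.468,-.252,.012,100.8)
f=grab('wrist');save(f,'w1',None,1.0)"
```

```text
t: 2.15
tool_pos: [0.4611, -0.263, 0.0202]
tool_rot: [0.641, 0.768, 0.0, 0.001]
contact_force: [-0.5, -0.0, 0.3]
width: 0.0853
t 2.15 tcp [ 0.4611 -0.263   0.0202] psi 100.28 tilt 0.10 F [-0.5 -0.   0.3] w 0.0853 q [ 0.69  0.69 -0.33  1.95  0.4   0.56  0.26]
 shift mm [9.6 8.7 8.2] turn -0.5
```

View pics/w1.png

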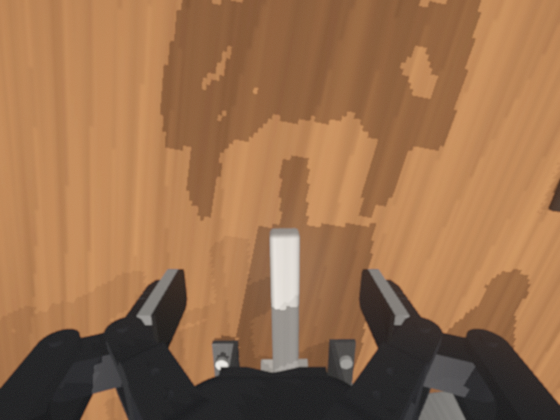

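Wrist view: the tail runs from (285,230) to (285,360) between the fingers, about 10 px right of their midline. That agrees with the computed +y correction.

```bash
python3 -m inch '[[0.005,0.004,0.004,-0.2,0],[0.009,0.007,0.0085,-0.4,0],[0.009,0.007,0.0085,-0.4,1],[0.009,0.007,0.0085,-0.4,1],[0.009,0.007,0.0085,-0.4,1],[0.009,0.007,0.0085,-0.4,1],[0.009,0.007,0.0085,-0.4,1],[0.009,0.007,0.0085,-0.4,1]]' 60
python3 -c "
from h import *
st()"
```

```text
t: 3.2
tool_pos: [0.466, -0.2526, 0.0108]
tool_rot: [0.638, 0.77, 0.0, 0.0]
contact_force: [-0.1, -0.2, 0.5]
width: 0.0129
t 3.20 tcp [ 0.466  -0.2526  0.0108] psi 100.69 tilt 0.02 F [-0.1 -0.2  0.5] w 0.0129 q [ 0.66  0.71 -0.33  1.95  0.41  0.54  0.24]
```

```bash
python3 -m inch '[[0.01,0,0,0,1],[0.03,0,0,0,1],[0.055,0,0,0,1],[0.08,0,0,0,1],[0.105,0,0,0,1],[0.13,0,0,0,1],[0.15,0,0,0,1],[0.16,0,0,0,1]]'
python3 -c "
from h import *
st()"
```

```text
t: 4.2
tool_pos: [0.4356, -0.094, 0.0108]
tool_rot: [0.638, 0.77, -0.0, -0.0]
contact_force: [-0.0, -2.5, -0.2]
width: 0.0123
t 4.20 tcp [ 0.4356 -0.094   0.0108] psi 100.77 tilt 0.03 F [-0.  -2.5 -0.2] w 0.0123 q [ 0.34  0.62 -0.28  2.16  0.42  0.41 -0.09]
```

Now I let go, move up and towards the handle, and look from above it.

```bash
python3 -m inch '[[0,0,0,0,1],[0,0,0,0,0.5],[0,0,0,0,0],[0,0,0,0,0],[0,0,0,0,0],[0,0,-0.04,0,0],[0,0,-0.1,0,0],[0,0,-0.14,0,0]]'
python3 - <<'E'
from h import *
st()
F={n:grab(n) for n in('scene','side')}
f=F['scene'];save(f,'s2',(140,80,340,230),2); save(F['side'],'d2',(240,80,440,230),2)
cv2.imwrite('pics/b2.png',np.hstack([cv2.imread('pics/s2.png'),cv2.imread('pics/d2.png')]))
for n,f in F.items():
    P=pts(f);x,y,z=P.transpose(2,0,1); im=f['img'].astype(int)
    h=(z>.045)&(z<.082)&(x>.38)&(x<.54)&(y>-.28)&(y<-.13)&(im[...,0]-im[...,2]>20)
    q=P[h&(z>.066)]; print(n,len(q),q.min(0),q.max(0),q.mean(0))
    if h.sum()>8: mm(f,h&(z>.066),.074,n+' handle')
    t=(z>.02)&(z<.05)&(x>.38)&(x<.54)&(y>-.2)&(y<-.06)&(im.max(-1)-im.min(-1)<40)&(im.max(-1)>75)
    vx,vy,x0,y0=cv2.fitLine(P[t][:,:2].astype(np.float32)*1000,cv2.DIST_HUBER,0,1,.1).ravel(); print('  tail line',vx,vy,x0,y0)
E
```

```text
t: 5.2
tool_pos: [0.4366, -0.0954, 0.1529]
tool_rot: [0.638, 0.77, 0.0, 0.001]
contact_force: [0.7, -0.7, -0.7]
width: 0.0854
t 5.20 tcp [ 0.4366 -0.0954  0.1529] psi 100.68 tilt 0.10 F [ 0.7 -0.7 -0.7] w 0.0854 q [ 0.51  0.35 -0.46  2.1   0.23  0.73  0.08]
scene 93 [ 0.44627691 -0.23297944  0.06601039] [ 0.47021482 -0.1808973   0.07467282] [ 0.45973658 -0.20543336  0.07140278]
scene handle 36 [ 462.2 -202.4] [21.6 54.8] 10.77
  tail line 0.26909342 -0.9631141 450.52637 -142.01285
side 56 [ 0.44853823 -0.21804092  0.06778883] [ 0.46722826 -0.17884548  0.07967892] [ 0.45737443 -0.19638225  0.07442734]
side handle 25 [ 456.9 -199.3] [17.8 49. ] 11.18
  tail line 0.18226752 -0.98324895 443.82068 -133.44176
```

View pics/b2.png

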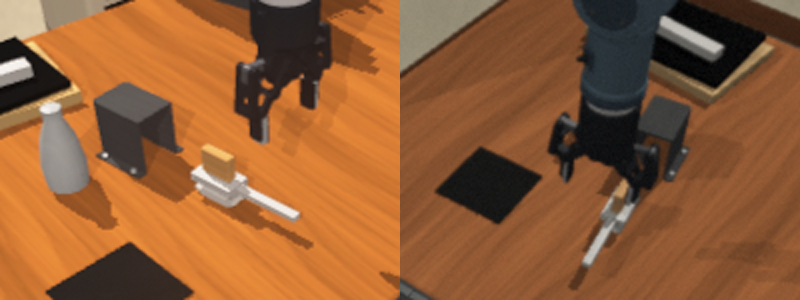

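The tool stands upright on its foot, clear of the sleeve, in both views (left crop: handle at about (218,160)). The handle is at about (0.459, -0.203).

```bash
python3 -m inch '[[-0.04,0.001,0,0,0],[-0.08,0.002,0,0,0],[-0.105,0.002,0,0,0],[-0.11,0.002,0.015,0,0],[-0.11,0.002,0.035,0,0],[-0.11,0.002,0.04,0,0],[-0.11,0.002,0.04,0,0],[-0.11,0.002,0.04,0,0]]'
python3 -c "
from h import *
goal(.459,-.203,.042,100.8)
f=grab('wrist');save(f,'w2',None,1.0)"
```

```text
t: 6.3
tool_pos: [0.4588, -0.2026, 0.1111]
tool_rot: [0.638, 0.77, 0.0, 0.0]
contact_force: [-0.7, 0.2, -0.5]
width: 0.0852
t 6.30 tcp [ 0.4588 -0.2026  0.1111] psi 100.73 tilt 0.04 F [-0.7  0.2 -0.5] w 0.0852 q [ 0.63  0.5  -0.38  2.    0.28  0.7   0.26]
 shift mm [-0.4  0.1 69.1] turn -0.1
```

View pics/w2.png

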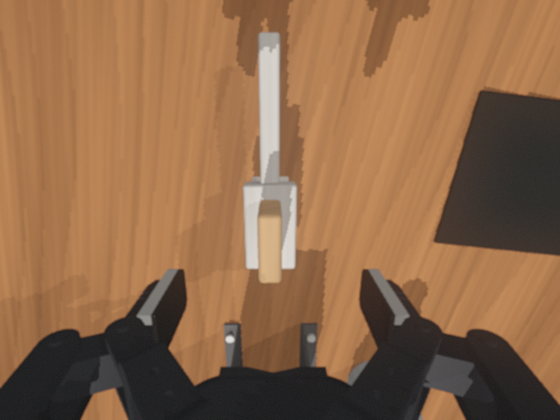

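The wrist view shows the tool square to the gripper. The housing spans (245,183)–(297,268) and the tail tip is at (270,34).

```bash
python3 -c "
from h import *
f=grab('wrist')
print(ray(f,270.7,225.5,.036),ray(f,270,34,.034), ray(f,270,268,.036))
s,M,p=st()
c=ray(f,270.7,225.5,.036); print(M.T@(c-s['tool_pos']))
P=pts(f);x,y,z=P.transpose(2,0,1);m=(z>.068)&(z<.08)&(abs(x-.459)<.03)&(abs(y+.203)<.05);q=P[m];print(len(q),np.median(q,0),mm(f,m,.074,'h').mean(0))
"
```

```text
[ 0.45727415 -0.20508867  0.036     ] [ 0.43291845 -0.0768575   0.034     ] [ 0.46346589 -0.24141272  0.036     ]
t 6.40 tcp [ 0.4589 -0.2029  0.1112] psi 100.70 tilt 0.05 F [-0.5  1.2 -0.1] w 0.0852 q [ 0.63  0.5  -0.38  2.    0.28  0.7   0.26]
[-0.00185411 -0.0020281   0.07519439]
h 176 [ 456.6 -206.3] [15.6 50.2] 11.17
1682 [ 0.45653338 -0.20483274  0.07356319] [ 456.68591863 -205.75446317]
```

```bash
python3 -m inch '[[-0.0025,-0.0025,0.02,0,0],[-0.0025,-0.0025,0.045,0,0],[-0.0025,-0.0025,0.063,0,0],[-0.0025,-0.0025,0.0685,0,0],[-0.0025,-0.0025,0.0685,0,0],[-0.0025,-0.0025,0.0685,0,1],[-0.0025,-0.0025,0.0685,0,1],[-0.0025,-0.0025,0.0685,0,1]]' 90
python3 -m inch '[[0,0,0,0,1],[0,0,0,0,1],[0,0,0,0,1],[0,0,0,0,1],[0,0,-0.02,0,1],[0,0,-0.05,0,1],[0,0,-0.08,0,1],[0,0,-0.1,0,1]]' 90
python3 -c "
from h import *
st()"
```

```text
t: 7.4
tool_pos: [0.4567, -0.206, 0.0425]
tool_rot: [0.638, 0.77, 0.0, 0.0]
contact_force: [0.4, 0.6, -0.1]
width: 0.032
t: 8.4
tool_pos: [0.456, -0.2058, 0.1426]
tool_rot: [0.638, 0.77, -0.0, -0.0]
contact_force: [0.1, -0.3, -3.5]
width: 0.015
t 8.40 tcp [ 0.456  -0.2058  0.1426] psi 100.68 tilt 0.04 F [ 0.1 -0.3 -3.5] w 0.0150 q [ 0.67  0.44 -0.41  1.98  0.25  0.76  0.3 ]
```

```bash
python3 -c "
from h import *
b=board(-132,-85) if 0 else board(-.132,-.085); print(b,board(.125,-.085)); goal(*b,.1426,182.3)"
```

```text
[0.39351754 0.11877108] [0.6503105  0.12908495]
t 8.40 tcp [ 0.456  -0.2058  0.1426] psi 100.68 tilt 0.04 F [ 0.1 -0.3 -3.5] w 0.0150 q [ 0.67  0.44 -0.41  1.98  0.25  0.76  0.3 ]
 shift mm [ 3.305e+02 -1.200e+00  2.000e-01] turn -81.6
```

```bash
python3 -m inch '[[0.02,0,0,-5,1],[0.06,0,0,-15,1],[0.105,0,0,-25,1],[0.15,0,0,-35.5,1],[0.195,0,0,-46,1],[0.24,0,0,-56.5,1],[0.285,-0.0005,0,-67,1],[0.315,-0.001,0,-75,1]]'
python3 -c "
from h import *
b=board(-.132,-.085); goal(*b,.0825,182.3)"
```

```text
t: 9.4
tool_pos: [0.3958, 0.1052, 0.1417]
tool_rot: [0.034, 0.999, 0.0, -0.001]
contact_force: [0.6, -0.7, -3.3]
width: 0.0149
t 9.40 tcp [0.3958 0.1052 0.1417] psi 176.08 tilt 0.07 F [ 0.6 -0.7 -3.3] w 0.0149 q [ 0.34  0.39 -0.82  2.18  0.43  0.73  0.72]
 shift mm [ 3.1 13.4 59.2] turn -6.2
```

```bash
python3 -m inch '[[0.001,0.005,0.01,-3,1],[0.003,0.0135,0.03,-6.2,1],[0.003,0.0135,0.05,-6.2,1],[0.003,0.0135,0.057,-6.2,1],[0.003,0.0135,0.0585,-6.2,1],[0.003,0.0135,0.0585,-6.2,1],[0.003,0.0135,0.0585,-6.2,1],[0.003,0.0135,0.0585,-6.2,1]]'
python3 - <<'E'
from h import *
b=board(-.132,-.085); goal(*b,.0675,182.3)
for n,c in (('scene',(255,150,435,350)),('side',(170,180,370,330))):
    f=grab(n); save(f,n+'3',c,2.2 if n=='scene' else 2)
a=cv2.imread('pics/scene3.png');d=cv2.imread('pics/side3.png');d=cv2.copyMakeBorder(d,0,a.shape[0]-d.shape[0],0,0,0)
cv2.imwrite('pics/b3.png',np.hstack([a,d]));print(a.shape)
f=grab('wrist');save(f,'w3')
E
```

```text
t: 10.4
tool_pos: [0.3954, 0.1172, 0.084]
tool_rot: [-0.016, 1.0, 0.0, 0.0]
contact_force: [-0.5, 0.2, -3.5]
width: 0.0148
t 10.40 tcp [0.3954 0.1172 0.084 ] psi -178.13 tilt 0.04 F [-0.5  0.2 -3.5] w 0.0148 q [ 0.22  0.51 -0.74  2.21  0.6   0.62  0.65]
 shift mm [ 1.8  1.7 16.5] turn -0.4
(440, 396, 3)
```

View pics/b3.png

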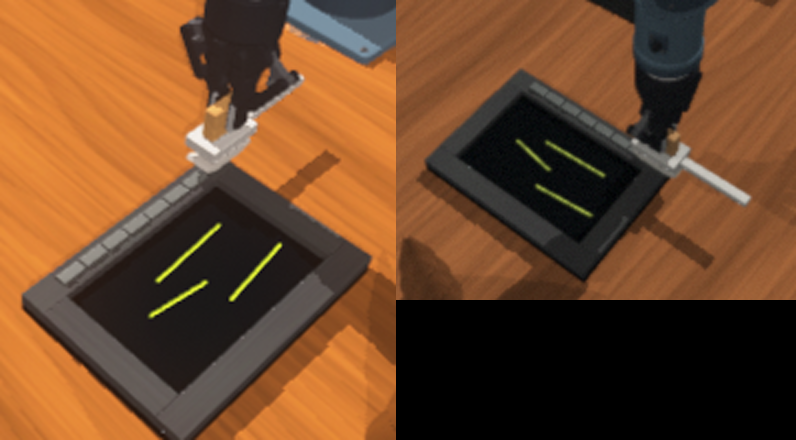

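The tool hangs over the near frame corner with the bead row running ahead of it (left crop, from (195,180) to (70,272)). I check the seam line against bead pixels.

```bash
python3 - <<'E'
from h import *
f=grab('scene');g=grab('side')
c,s=np.cos(BY),np.sin(BY)
def loc(p): d=p[:2]-BC; return np.round(1000*np.array([c*d[0]+s*d[1],-s*d[0]+c*d[1]]),1)
for u,v in((70,272),(93,255),(117,238),(140,221),(162,205)): print('scene',loc(ray(f,255+u/2.2,150+v/2.2,.029)))
for u,v in((539,91),(554,99),(570,108)): print('side',loc(ray(g,170+(u-396)/2,180+v/2,.029)))
E
```

```text
scene [ 90.3 -86.1]
scene [ 59.9 -85.7]
scene [ 27.7 -84.6]
scene [ -4.9 -84.2]
scene [-37.  -83.5]
side [ 86.1 -82.6]
side [ 59.3 -84.6]
side [ 30.5 -86. ]
```

```bash
python3 -m inch '[[0.001,0.001,0.002,-0.4,1],[0.002,0.0017,0.005,-0.4,1],[0.002,0.0017,0.009,-0.4,1],[0.002,0.0017,0.013,-0.4,1],[0.002,0.0017,0.016,-0.4,1],[0.002,0.0017,0.018,-0.4,1],[0.002,0.0017,0.018,-0.4,1],[0.002,0.0017,0.018,-0.4,1]]'
python3 -c "
from h import *
b=board(-.132,-.085); goal(*b,.0625,182.3)"
```

```text
t: 11.65
tool_pos: [0.3931, 0.1189, 0.066]
tool_rot: [-0.02, 1.0, -0.0, 0.0]
contact_force: [-2.0, -0.3, 4.9]
width: 0.0148
t 11.65 tcp [0.3931 0.1189 0.066 ] psi -177.70 tilt 0.03 F [-2.  -0.3  4.9] w 0.0148 q [ 0.18  0.54 -0.7   2.22  0.65  0.59  0.61]
 shift mm [-0.4 -0.2  3.5] turn -0.0
```

```bash
python3 -m inch '[[0,0,0.0015,0,1],[0,0,0.003,0,1],[0,0,0.0038,0,1],[0,0,0.0038,0,1],[0,0,0.0038,0,1],[0,0,0.0038,0,1],[0,0,0.0038,0,1],[0,0,0.0038,0,1]]'
python3 -c "
from h import *
b=board(.125,-.085); goal(*b,.0625,182.3)"
```

```text
t: 12.65
tool_pos: [0.3931, 0.1189, 0.0623]
tool_rot: [-0.02, 1.0, -0.0, 0.0]
contact_force: [-2.7, -1.1, 8.8]
width: 0.0144
t 12.65 tcp [0.3931 0.1189 0.0623] psi -177.70 tilt 0.04 F [-2.7 -1.1  8.8] w 0.0144 q [ 0.18  0.55 -0.69  2.22  0.66  0.58  0.6 ]
 shift mm [-2.574e+02 -2.000e-01 -0.000e+00] turn 0.0
```

```bash
python3 -m inch '[[-0.003,0,0,0,1],[-0.008,0,0,0,1],[-0.014,0,0,0,1],[-0.02,0,0,0,1],[-0.026,0,0,0,1],[-0.032,0,0,0,1],[-0.038,0,0,0,1],[-0.044,0,0,0,1]]'
python3 -c "
from h import *
b=board(.125,-.085); goal(*b,.0625,182.3)"
```

```text
t: 13.65
tool_pos: [0.4344, 0.1204, 0.0616]
tool_rot: [-0.02, 1.0, -0.001, -0.002]
contact_force: [-7.6, 0.3, 9.5]
width: 0.0148
t 13.65 tcp [0.4344 0.1204 0.0616] psi -177.66 tilt 0.27 F [-7.6  0.3  9.5] w 0.0148 q [ 0.19  0.6  -0.69  2.12  0.65  0.64  0.66]
 shift mm [-2.161e+02 -1.000e-01 -1.800e+00] turn 0.0
```

```bash
python3 -m inch '[[-0.006,0,-0.0003,0,1],[-0.012,0,-0.0006,0,1],[-0.018,0,-0.0007,0,1],[-0.024,0,-0.0007,0,1],[-0.03,0,-0.0007,0,1],[-0.036,0,-0.0007,0,1],[-0.042,0,-0.0007,0,1],[-0.048,0,-0.0007,0,1]]'
python3 -c "
from h import *
b=board(.125,-.085); goal(*b,.0625,182.3)"
```

```text
t: 14.65
tool_pos: [0.4813, 0.1224, 0.0621]
tool_rot: [-0.02, 1.0, -0.001, -0.003]
contact_force: [-11.7, 0.8, 9.5]
width: 0.0149
t 14.65 tcp [0.4813 0.1224 0.0621] psi -177.67 tilt 0.40 F [-11.7   0.8   9.5] w 0.0149 q [ 0.2   0.66 -0.68  2.01  0.64  0.7   0.72]
 shift mm [-169.2   -0.2   -1.5] turn 0.0
```

```bash
python3 -m inch '[[-0.006,0,0,0,1],[-0.012,0,0,0,1],[-0.018,0,0,0,1],[-0.024,0,0,0,1],[-0.03,0,0,0,1],[-0.036,0,0,0,1],[-0.042,0,0,0,1],[-0.048,0,0,0,1]]'
python3 -c "
from h import *
b=board(.125,-.085); goal(*b,.0625,182.3)"
```

```text
t: 15.65
tool_pos: [0.531, 0.1248, 0.0626]
tool_rot: [-0.02, 1.0, -0.0, -0.002]
contact_force: [-7.3, 0.4, 9.1]
width: 0.0148
t 15.65 tcp [0.531  0.1248 0.0626] psi -177.67 tilt 0.21 F [-7.3  0.4  9.1] w 0.0148 q [ 0.19  0.72 -0.68  1.89  0.64  0.77  0.77]
 shift mm [-119.4   -0.5   -0.3] turn 0.0
```

```bash
python3 -m inch '[[-0.006,0,0,0,1],[-0.012,0,0,0,1],[-0.018,0,0,0,1],[-0.024,0,0,0,1],[-0.03,0,0,0,1],[-0.036,0,0,0,1],[-0.042,0,0,0,1],[-0.048,0,0,0,1]]'
python3 -c "
from h import *
b=board(.125,-.085); goal(*b,.0625,182.3)"
```

```text
t: 16.65
tool_pos: [0.5768, 0.1268, 0.062]
tool_rot: [-0.021, 1.0, -0.001, -0.004]
contact_force: [-5.3, -1.6, 8.0]
width: 0.0147
t 16.65 tcp [0.5768 0.1268 0.062 ] psi -177.65 tilt 0.45 F [-5.3 -1.6  8. ] w 0.0147 q [ 0.19  0.78 -0.67  1.77  0.63  0.83  0.82]
 shift mm [-73.5  -0.7  -1. ] turn 0.1
```

```bash
python3 -m inch '[[-0.006,0,0,0,1],[-0.012,0,0,0,1],[-0.018,0,0,0,1],[-0.024,0,0,0,1],[-0.03,0,0,0,1],[-0.036,0,0,0,1],[-0.042,0,0,0,1],[-0.048,0,0,0,1]]'
python3 -m inch '[[-0.006,0,0,0,1],[-0.012,0,0,0,1],[-0.018,0,0,0,1],[-0.022,0,0,0,1],[-0.024,0,0,0,1],[-0.024,0,0,0,1],[-0.024,0,0,0,1],[-0.024,0,0,0,1]]'
python3 -c "
from h import *
b=board(.125,-.085); goal(*b,.0625,182.3)
f=grab('scene'); P=pts(f); save(f,'s4',(255,150,435,350),3)
"
```

```text
t: 17.65
tool_pos: [0.6272, 0.1291, 0.0629]
tool_rot: [-0.02, 1.0, -0.0, -0.002]
contact_force: [-7.5, -0.1, 9.6]
width: 0.0147
t: 18.65
tool_pos: [0.6514, 0.13, 0.0631]
tool_rot: [-0.02, 1.0, 0.0, -0.001]
contact_force: [-5.8, -0.1, 7.7]
width: 0.0146
t 18.65 tcp [0.6514 0.13   0.0631] psi -177.68 tilt 0.15 F [-5.8 -0.1  7.7] w 0.0146 q [ 0.16  0.87 -0.66  1.56  0.62  0.93  0.9 ]
 shift mm [ 1.1 -0.9  0.6] turn 0.0
```

View pics/s4.png

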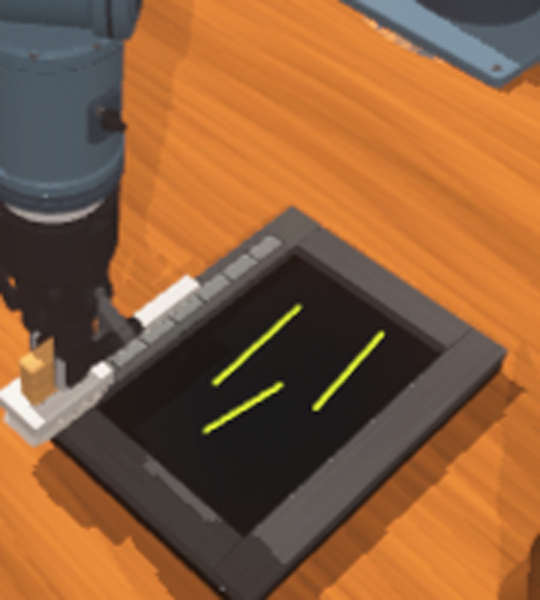

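The foot is at the far end of the row, around (50,410) in the crop, and the visible beads look flush. Before lifting, I check bead height against the frame by depth, before and after.

```bash
cat >> h.py <<'E'
def beads(f):
    P=pts(f); d=P[...,:2]-BC; c,s=np.cos(BY),np.sin(BY)
    X=c*d[...,0]+s*d[...,1];Y=-s*d[...,0]+c*d[...,1];z=P[...,2];out=[]
    ok=(z>.015)&(z<.04)
    for i in range(7):
        b=ok&(abs(X+.09-.03*i)<.011)&(abs(Y+.085)<.005); fr=ok&(abs(X+.09-.03*i)<.014)&(abs(Y-.085)<.01)
        out.append((round(1000*(np.median(z[b])-np.median(z[fr])),1) if b.sum()>5 and fr.sum()>5 else None,int(b.sum())))
    return out
E
python3 - <<'E'
from h import *
import pickle
F=pickle.load(open('F0.pkl','rb'))
for n in('scene','side'): print(n,beads(F[n]),'\n ->',beads(grab(n)))
E
```

```text
scene [(np.float64(3.7), 32), (np.float64(3.0), 33), (np.float64(3.6), 33), (np.float64(3.2), 36), (np.float64(3.8), 42), (np.float64(4.6), 42), (np.float64(4.5), 46)] 
 -> [(np.float64(-0.1), 28), (np.float64(0.1), 30), (np.float64(-0.1), 30), (np.float64(0.2), 30), (np.float64(-0.3), 32), (np.float64(-0.3), 36), (None, 0)]
side [(np.float64(3.7), 29), (np.float64(3.9), 26), (np.float64(3.3), 24), (np.float64(3.7), 22), (np.float64(4.6), 24), (np.float64(4.6), 21), (np.float64(4.6), 21)] 
 -> [(np.float64(-0.5), 23), (np.float64(0.1), 27), (np.float64(-0.4), 24), (np.float64(-0.8), 20), (np.float64(-1.2), 16), (np.float64(0.5), 15), (np.float64(-0.2), 13)]
```

All visible pieces went from 3–4.6 mm proud to about 0. Next: lift and carry to the mat.

```bash
python3 -m inch '[[0,0,-0.015,0,1],[0,0,-0.04,0,1],[0,0,-0.065,0,1],[0,0.04,-0.07,0,1],[0,0.085,-0.07,0,1],[0,0.13,-0.07,0,1],[0,0.175,-0.07,0,1],[0,0.22,-0.07,0,1]]'
python3 -c "
from h import *
goal(.669,-.137,.06,182.3)
F={n:grab(n) for n in('scene','side')}
for n in F: print(beads(F[n]))
"
```

```text
t: 19.8
tool_pos: [0.6445, 0.3501, 0.134]
tool_rot: [-0.02, 1.0, 0.0, 0.001]
contact_force: [0.5, 0.9, -3.7]
width: 0.0149
t 19.80 tcp [0.6445 0.3501 0.134 ] psi -177.75 tilt 0.06 F [ 0.5  0.9 -3.7] w 0.0149 q [-0.17  0.88 -0.69  1.32  0.57  1.13  0.69]
 shift mm [  -5.3 -487.7   73.9] turn -0.0
[(None, 29), (None, 32), (None, 31), (None, 34), (np.float64(-0.8), 38), (np.float64(-0.3), 39), (np.float64(-0.8), 40)]
[(np.float64(-0.4), 22), (np.float64(0.5), 21), (np.float64(-0.5), 22), (np.float64(0.7), 20), (np.float64(0.0), 20), (np.float64(-0.6), 20), (np.float64(-0.0), 21)]
```

I sent y the wrong way: at this heading, tool +y points to world +y. The tool stayed about 65 mm above the board and well clear of the cone, so nothing was touched. All seven pieces read flush. I now move back towards the mat.

```bash
python3 -m inch '[[0,-0.03,0,0,1],[0,-0.09,0,0,1],[-0.001,-0.15,0,0,1],[-0.002,-0.21,0,0,1],[-0.003,-0.27,0,0,1],[-0.004,-0.33,0,0,1],[-0.005,-0.39,0,0,1],[-0.005,-0.44,0,0,1]]'
python3 -c "
from h import *
goal(.669,-.137,.06,182.3)
"
```

```text
t: 20.9
tool_pos: [0.6667, -0.0944, 0.1338]
tool_rot: [-0.019, 1.0, -0.001, 0.001]
contact_force: [1.2, 0.4, -3.4]
width: 0.0147
t 20.90 tcp [ 0.6667 -0.0944  0.1338] psi -177.85 tilt 0.10 F [ 1.2  0.4 -3.4] w 0.0147 q [ 0.52  0.79 -0.7   1.51  0.56  1.04  1.28]
 shift mm [ -0.6 -42.5  73.9] turn -0.1
```

```bash
python3 -m inch '[[0,-0.02,0.01,0,1],[0,-0.04,0.03,0,1],[0,-0.043,0.05,0,1],[0,-0.043,0.065,0,1],[0,-0.043,0.075,0,1],[0,-0.043,0.08,0,1],[0,-0.043,0.08,0,1],[0,-0.043,0.08,0,1]]'
python3 -c "
from h import *
goal(.669,-.137,.0465,182.3)
F={n:grab(n) for n in('scene','side')}
save(F['scene'],'s5',(120,130,320,280),2); save(F['side'],'d5',(200,90,400,240),2)
cv2.imwrite('pics/b5.png',np.hstack([cv2.imread('pics/s5.png'),cv2.imread('pics/d5.png')]))
"
```

```text
t: 21.9
tool_pos: [0.6688, -0.1333, 0.0532]
tool_rot: [-0.02, 1.0, -0.0, 0.001]
contact_force: [-0.0, 0.0, -3.6]
width: 0.0148
t 21.90 tcp [ 0.6688 -0.1333  0.0532] psi -177.70 tilt 0.06 F [-0.   0.  -3.6] w 0.0148 q [ 0.54  0.9  -0.65  1.52  0.63  0.94  1.3 ]
 shift mm [ 0.  -3.7  6.7] turn -0.0
```

View pics/b5.png

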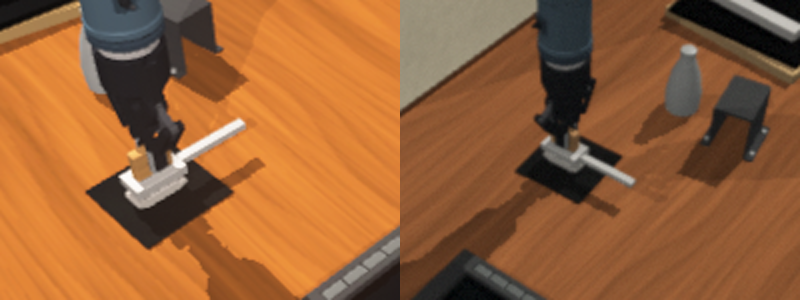

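The tool is level, just above the middle of the mat. I correct 4 mm in y and lower to light contact.

```bash
python3 -m inch '[[0,-0.002,0,0,1],[0,-0.0037,0.001,0,1],[0,-0.0037,0.003,0,1],[0,-0.0037,0.005,0,1],[0,-0.0037,0.0065,0,1],[0,-0.0037,0.0068,0,1],[0,-0.0037,0.0068,0,1],[0,-0.0037,0.0068,0,1]]'
python3 -c "
from h import *
goal(.669,-.137,.0465,182.3)"
```

```text
t: 23.0
tool_pos: [0.6684, -0.137, 0.0461]
tool_rot: [-0.02, 1.0, -0.0, -0.0]
contact_force: [-3.0, -0.1, 4.5]
width: 0.0148
t 23.00 tcp [ 0.6684 -0.137   0.0461] psi -177.71 tilt 0.00 F [-3.  -0.1  4.5] w 0.0148 q [ 0.54  0.91 -0.64  1.52  0.63  0.93  1.31]
 shift mm [-0.6 -0.1 -0.4] turn -0.0
```

```bash
python3 -m inch '[[0,0,-0.0005,0,1],[0,0,-0.0005,0,1],[0,0,-0.0005,0,0.6],[0,0,-0.0005,0,0.2],[0,0,-0.0005,0,0],[0,0,-0.0005,0,0],[0,0,-0.0005,0,0],[0,0,-0.0005,0,0]]'
python3 -m inch '[[0,0,-0.01,0,0],[0,0,-0.03,0,0],[0,0,-0.06,0,0],[0,0,-0.1,0,0],[0,0,-0.14,0,0],[0,0,-0.17,0,0],[0,0,-0.18,0,0],[0,0,-0.18,0,0]]'
python3 - <<'E'
from h import *
st()
F={n:grab(n) for n in('scene','side','wrist')}
for n in('scene','side'): print(beads(F[n]))
f=F['side'];P=pts(f);x,y,z=P.transpose(2,0,1);im=f['img'].astype(int)
for n in('scene','side','wrist'):
    f=F[n];P=pts(f);x,y,z=P.transpose(2,0,1)
    m=(z>.068)&(z<.09)&(abs(x-.669)<.05)&(abs(y+.137)<.05)
    if m.sum()>20: mm(f,m,.078,n+' handle'); print(P[m].mean(0))
save(F['scene'],'s6'); a=cv2.imread('pics/s6.png'); save(F['wrist'],'w6'); b=cv2.imread('pics/w6.png')
cv2.imwrite('pics/b6.png',cv2.resize(np.hstack([a,b]),(800,300)))
E
```

```text
t: 24.0
tool_pos: [0.6685, -0.1371, 0.0463]
tool_rot: [-0.02, 1.0, 0.0, 0.0]
contact_force: [-0.1, 0.6, -0.8]
width: 0.0853
t: 25.0
tool_pos: [0.6686, -0.1371, 0.227]
tool_rot: [-0.02, 1.0, -0.0, 0.0]
contact_force: [0.7, -0.5, -0.6]
width: 0.0855
t 25.00 tcp [ 0.6686 -0.1371  0.227 ] psi -177.71 tilt 0.06 F [ 0.7 -0.5 -0.6] w 0.0855 q [ 0.59  0.71 -0.75  1.41  0.5   1.21  1.4 ]
[(np.float64(0.6), 29), (np.float64(-0.3), 30), (np.float64(-0.4), 34), (np.float64(-0.3), 37), (np.float64(0.1), 38), (np.float64(-0.3), 39), (np.float64(-0.3), 39)]
[(np.float64(-0.7), 24), (np.float64(-0.3), 27), (np.float64(-1.4), 22), (np.float64(-0.1), 25), (np.float64(0.5), 21), (np.float64(0.7), 21), (np.float64(-0.5), 22)]
scene handle 45 [ 675.  -129.5] [51.6 24.2] 1.75
[ 0.67352406 -0.13258503  0.07518643]
side handle 33 [ 671.4 -129.8] [53.  25.7] 2.94
[ 0.67069833 -0.13162174  0.07775955]
wrist handle 122 [ 669.1 -135.3] [50.6 15.8] 2.23
[ 0.6685816  -0.13533442  0.077387  ]
```

View pics/b6.png

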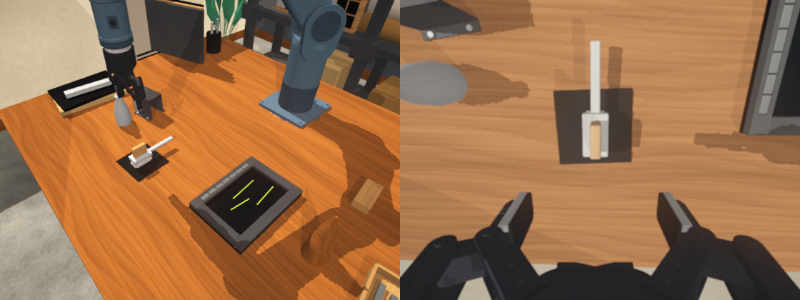

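The tool stands upright at the middle of the mat, and the flask, cone and sleeve are where they were. The gripper is open and clear.

```bash
python3 -c "
from station import ticket
print(ticket.finish_job())"
```

```text
the job is handed in; nothing more can be done
None
```

The job is done and handed in at about 25 s on the robot's clock. I drew the tool from its sleeve by the tail and let it go standing clear of the sleeve. I then took it by the handle and ran it along the whole seam in one unlifted sweep from the robot's end, at about 11–13 N. It now stands released on the mat.

**Last checks:**
- **Beads:** before the sweep they stood 3.0–4.6 mm proud of the frame. Afterwards all seven read within about ±0.7 mm of flush, apart from one noisy reading of -1.4 mm for bead 2 in the side view, where the scene view gave -0.4 mm.
- **Tool:** upright, with the handle at about (0.669, -0.135) from the wrist view, against a mat centre of (0.669, -0.137). The scene and side views put it 2–6 mm off in x and 7–8 mm off in y, because their masks included the handle's sides.
- **Other objects:** the flask, cone and sleeve look undisturbed in the last picture, judged by eye. The gripper is open and 18 cm above its release height.

**Irregularities:**
- **Wrong-way move:** after lifting I sent one carry move the wrong way in y. It passed about 65 mm above the board and touched nothing, and I reversed it.
- **Drag:** sideways drag during the sweep reached about 12 N.

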